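# Pack the rotary tool and tuck the carton shut

## Robot

A 6-joint arm with a two-finger parallel gripper is mounted at the origin on the work surface. World frame = base frame: x ahead of the robot, y to its left, z up, the work surface at z = 0. Lengths are in m, angles in rad, forces in N, time in s.
With the tool pointing down it reaches from about 0.25 to 0.8 m from the base axis. Payload 8.5 kg.
Tool frame: the origin (TCP) lies midway between the tips of the shut fingers; the grasp point (between the pads) lies 19 mm behind it; z points along the fingers, y is the direction in which the jaws open and shut (so a half turn about z gives the same grasp; the last joint's range is limited). The gripper opens to 85 mm and grips with 20 to 120 N. Pads are 22 mm wide; open, the fingers measure 114 mm over their backs; the gripper's body (76 mm by 85 mm) begins 54 mm behind the grasp point. The pads swing forward as they close: fully open they stand 13 mm farther back than shut.
Start: joints at [1.311, 0.238, -0.013, 1.319, 0, 1.571], TCP at [0.135, 0.507, 0.231] pointing down, gripper open.
Joint ranges: [-2.66, 2.66], [-1.03, 1.9], [-1.14, 1.46], [-1.82, 2.27], [-1.45, 1.34], [-3.14, 3.14]. Speed limits (rad/s): [2.22, 2.22, 2.79, 3.14, 3.14, 3.14].

## Interface

Orientations are given as [roll, pitch, yaw] about the fixed x, y, z axes, in that order (R = Rz(yaw) Ry(pitch) Rx(roll)).
In Python, from plant import arm gives the robot as it stands.
- The arm moves only by the tool apply_moves, never from a script. Its argument "series" is a list of rows, each an object of numbers: "hand": the opening, from 0 (shut) to 1 (fully open); "dx", "dy", "dz": the shift along the tool's x, y, z in m; "turn": the turn about the tool's z in rad. In form: [{"hand": .., "dx": .., "dy": .., "dz": .., "turn": ..}, ...]. A call has 1 to 12 rows; each row shifts and turns the commanded pose from where the row before left it, along the tool's axes as they then stand; what a row does not reach is not made up. A row lasts 1/12 s, in which the tool goes at most 41.7 mm and 7.16 degrees, less where a joint would pass 70% of its speed; a pose out of reach is approached as far as the arm can. A call with a gripper value outside its range is refused whole. The fingers move at their own pace and stop on an object; the grip force is fixed at half the most. Time passes only in rows, so rows that do not move let the fingers close. It gives the time, the measured TCP pose, the force and the opening at its end, in the units of the state.
- arm.sense(): the state, without advancing time (a new reading comes with each control period).
- arm.read_camera(name): name is "side" or "top"; returns a dict with "frame" (400x640x3 uint8, red, green, blue), "fx", "fy", "cx", "cy" (pixels), "rvec" (rotation vector, rad) and "tvec" (3), from world to camera coordinates, as OpenCV has them. Camera axes: x right, y down, z forward; pixel columns grow to the right and rows downward; lengths in m; the calibration is good to about 2 mm. A picture is of the moment at which its call begins. There is no depth.
- arm.sign_off(): hands the job in, once; it reports no verdict.
Trained networks look in the newest picture that a camera, given by its name, has taken for a name from the list of things; names that differ only in an ending like _2 or _b are one class to them, and where a whole thing is asked for, a point or a joint stands for the part that bears it (a point fixed in the world has none). Each returns a list of dicts, best first, with "conf" (0 to 1); they miss things now and then, are a little off and sometimes report something else, mostly with a low value. They report only what shows in the picture. A call takes as long as a camera call. They do not tell look-alikes from the thing itself.
- arm.silhouettes(target, camera): "pixels" (400x640 bool, what is visible of it) and "uv" ([column, row] in pixels, amid what is visible of it).
- arm.mark_of(target, camera): "uv" ([column, row] in pixels: a listed point, or the origin of a listed thing).
The state is a dict: "time": time; "joint_positions": joint angles; "joint_velocities": joint speeds; "tau": joint torques, N m; "tool_pos": TCP position; "ee_rot": TCP orientation; "force": force on the tool from outside, world axes, zero at the start; "wrist_torque": the same for the moment, N m; "grip_width": finger opening in m.
Only numpy, scipy, OpenCV 4.12 (cv2) and the standard library are available. Lean on these libraries where they do the work, as an engineer would, in place of code of your own. Each camera call takes 0.05 s, during which the arm holds its last target. There are 200 camera calls.

## Task

Put the grey cordless rotary tool into the open cardboard carton, the same way up as it lies now, flat on the floor of the carton and in the gaps of its two cradle ribs, and let go of it. Then swing the carton's lid flap over and press it fully shut, so that its tab snaps behind the front rim and the flap stays shut by itself. Leave the other things on the bench where they stand.

Things in the scene. Friction and masses are not known exactly. Their poses are not given: they have to be found in the camera images.
- carton: Open brown cardboard carton, fixed to the bench, outside 150 (x) by 208 (y) by 66 mm high (z), walls and floor 4 mm. Origin: centre of its underside. Its +x side carries the flap's hinge; its -x side is the front, with the rim.
- cradle (a point): Centre of the carton's inner floor, 4 mm above its underside; the tool's place. Two cardboard ribs stand on the floor, across the carton (along its x), at its y = -60 and +60 mm: 8 mm thick, tops 26 mm above the underside, each with a 52 mm wide gap in the middle (x from -26 to +26 mm). Between the ribs the floor is bare.
- flap (a joint): Lid flap, rad: 0 = shut, level on the walls (hard stop); 1.57 = upright; 2.5 = laid far back. Starts at 1.75 to 2.2, leaning outward. The fold is springy: under 2 N at the free edge swings it; it stays where it is left when far open; let go nearly shut, it springs partly up again unless the tab is behind the rim. Snapping shut takes 3 to 10 N down on top near the free edge, at mid-length.
- flap_hinge (a point): The flap's hinge line, at mid-length: 73 mm to +x of the carton's centre and 68 mm above its underside; the line runs along the carton's y.
- flap_edge (a point): Middle of the flap's free edge, 148 mm from the hinge line. The flap is a cardboard panel 4 mm thick and 208 mm long, its mid-plane through the hinge line.
- tab_lip (a point): Middle of the rounded lip (8 mm thick) on the tab. The tab is a springy cardboard strip 110 mm long, 22 mm deep, which stands square to the flap on its inner side, 134 mm from the hinge line. Shut, the lip hangs 50 mm above the carton's underside, just inside the front wall and below the rim.
- rim (a point): Middle of the rim: a rounded bead 8 mm thick, 158 mm long, along the inside of the carton's front wall, its centre 58 mm above the underside. The tab's lip has to be pushed down past it and then catches under it.
- tool: Grey cordless rotary hand tool lying flat, 160 mm long (x, nose to +x). Body 42 mm wide (y), 40 mm high (z), from x = -80 to +30 mm; then a black neck 33 mm thick to x = 61 mm and a thin steel chuck, on the axis 20 mm above the underside. 0.24 to 0.45 kg. Origin: mid-length and mid-width, on the underside. The nose may point either way in the carton.
- tool_grip (a point): Good place to grip the tool across its 42 mm width: near its centre of mass, 18 mm behind its origin and 30 mm above its underside.
- brush_tin: Bystander: steel tin 74 mm across and 92 mm high with brushes and sticks standing in it, up to 165 mm high. Origin: centre of its underside.
- glue: Bystander: white bottle, 60 mm across, 130 mm high. Origin: centre of its underside.
- finial: Bystander: turned plaster finial, 72 mm across, 98 mm high. Origin: centre of its underside.
- screwdriver: Bystander: screwdriver lying on the bench. Origin: on the bench, under the middle of its length.
Mind the look-alikes: they are no part of the job. What is shaped like the tool but green is not meant.

How it is judged:
On the way, in this order (a step that is already met when the one before it is completed fails the run):
1. the tool lies flat on the carton's floor in the gaps of the cradle ribs, let go, the flap still open (x of tool in the frame of carton between -0.012 and 0.012 m and y of tool in the frame of carton between -0.03 and 0.03 m and z of tool in the frame of carton below 0.01 m and angle between tool's own z axis and vertical below 0.15 rad and angle between the x axis of tool and the y axis of carton, either way round below 0.2 rad and contact force between the fingers and tool below 0.05 N and linear speed of tool below 0.05 m/s and value of joint flap above 0.3 rad), for 0.2 s.
2. the flap is shut with its tab behind the rim (value of joint flap below 0.04 rad and z of tab_lip in the frame of carton below 0.0545 m), for 0.2 s.
At the end, for the whole second after the job is handed in: Tool flat (0.15 rad) and at rest on the carton's floor, in the rib gaps: within 12 mm of the carton's centre line, 30 mm of mid-length, 0.2 rad of its length. Flap shut by itself (under 0.04 rad), tab lip under the rim. Each bystander within 30 mm of its start (all of step 2 and x of tool in the frame of carton between -0.012 and 0.012 m and y of tool in the frame of carton between -0.03 and 0.03 m and z of tool in the frame of carton below 0.01 m and angle between tool's own z axis and vertical below 0.15 rad and angle between the x axis of tool and the y axis of carton, either way round below 0.2 rad and linear speed of tool below 0.03 m/s and distance of each of brush_tin, glue, finial, screwdriver from where it was at the start of the episode below 0.03 m); the robot touches nothing.
It fails at once if a bystander is moved more than 40 mm or knocked over (distance of any of brush_tin, glue, finial, screwdriver from where it was at the start of the episode above 0.04 m or angle between any of brush_tin, glue, finial's own z axis and vertical above 0.6 rad).
It also fails if it takes over 64 s, if anything falls off the work surface, if the arm or the gripper's body presses on something with over 40 N, if the wrist force passes 120 N, or if a joint passes its speed limit or range.

## Working session

There is one attempt and no reset: what is moved stays moved. The work goes in short steps, Python scripts to look and compute and a tool call to move; the robot and the scene stay as the last step left them, time stands still between calls to the robot, and variables do not carry over. Pictures are saved under pics/ and viewed, about 8 in all and at most 12, crops included, and the job is handed in when it is done.

Besides the shell and the picture viewer there is one more tool, called after "Emit:" as name([rows], argument=value, ...), one row to a line, values as JSON. apply_moves: Moves the arm, as the interface text tells. Its arguments: {"type":"object","properties":{"series":{"type":"array","items":{"type":"object","properties":{"hand":{"type":"number"},"dx":{"type":"number"},"dy":{"type":"number"},"dz":{"type":"number"},"turn":{"type":"number"}}}}},"required":["series"]}

```bash
mkdir -p pics; ls
cat > h.py <<'E'
import numpy as np, cv2
from plant import arm
def cam(n):
    c=arm.read_camera(n); c['R']=cv2.Rodrigues(np.array(c['rvec'],float))[0]; c['t']=np.array(c['tvec'],float).ravel(); return c
def ray(c,uv):
    d=np.array([(uv[0]-c['cx'])/c['fx'],(uv[1]-c['cy'])/c['fy'],1.]); return -c['R'].T@c['t'], c['R'].T@d
def atz(c,uv,z):
    o,d=ray(c,uv); return o+d*(z-o[2])/d[2]
def proj(c,p):
    q=c['R']@np.array(p,float)+c['t']; return np.array([c['fx']*q[0]/q[2]+c['cx'],c['fy']*q[1]/q[2]+c['cy']])
def tri(c1,u1,c2,u2):
    o1,d1=ray(c1,u1);o2,d2=ray(c2,u2)
    A=np.stack([d1,-d2],1); s=np.linalg.lstsq(A,o2-o1,rcond=None)[0]
    a=o1+d1*s[0];b=o2+d2*s[1]; return (a+b)/2, np.linalg.norm(a-b)
E
python3 - <<'E'
from h import *
C={n:cam(n) for n in('side','top')}
for n,c in C.items():
    cv2.imwrite(f'pics/{n}0.png',c['frame'][:,:,::-1]); print(n,ray(c,(c['cx'],c['cy'])))
for t in ['carton','cradle','flap_hinge','flap_edge','tab_lip','rim','tool','tool_grip','brush_tin','glue','finial','screwdriver']:
    for n in C: print(t,n,[(np.round(m['uv'],1).tolist(),round(m['conf'],2)) for m in arm.mark_of(t,n)])
print(arm.sense())
E
```

```text
pics
side (array([0.26505267, 0.6149229 , 0.75502651]), array([ 0.27393319, -0.66707069, -0.69280394]))
top (array([ 0.43606662, -0.0540158 ,  1.3256635 ]), array([ 0.07016946,  0.01406759, -0.99743589]))
carton side [([308.6, 225.4], 0.75)]
carton top [([314.4, 183.7], 0.67)]
cradle side [([308.5, 225.9], 0.87)]
cradle top [([311.2, 183.8], 0.65)]
flap_hinge side [([295.1, 229.9], 0.88), ([276.8, 210.3], 0.27)]
flap_hinge top [([283.7, 179.5], 0.79)]
flap_edge side [([279.0, 208.8], 0.69)]
flap_edge top [([257.2, 176.4], 0.95), ([190.6, 202.4], 0.72)]
tab_lip side [([284.7, 198.3], 0.61)]
tab_lip top [([263.4, 178.1], 0.59)]
rim side [([315.8, 193.8], 0.83)]
rim top [([334.0, 182.5], 0.65)]
tool side [([383.4, 157.6], 0.83), ([447.8, 169.6], 0.78), ([371.4, 130.0], 0.77), ([312.1, 192.2], 0.58)]
tool top [([477.1, 193.3], 0.94), ([432.1, 288.3], 0.82), ([427.6, 220.7], 0.64)]
tool_grip side [([376.4, 117.1], 0.82), ([450.1, 163.6], 0.7), ([388.3, 153.2], 0.63)]
tool_grip top [([488.3, 199.2], 0.79), ([429.0, 224.2], 0.65), ([441.6, 288.7], 0.56), ([293.0, 118.2], 0.29)]
brush_tin si
[... 239 characters left out ...]
top [([395.4, 137.5], 0.87)]
{'time': 1.3, 'joint_positions': array([ 1.31098551e+00,  2.38219565e-01, -1.34743257e-02,  1.31923323e+00,
        4.21135173e-05,  1.57081895e+00]), 'joint_velocities': array([-0.00128366, -0.00072623,  0.00072111, -0.00044484,  0.00057625,
        0.0002999 ]), 'tau': array([-7.30363899e-04, -5.38586891e+01,  3.46701658e+01,  2.60776244e-03,
        1.07370645e-04, -2.70021765e-07]), 'tool_pos': array([0.13484731, 0.50734027, 0.23127596]), 'ee_rot': array([-3.14146186e+00, -4.21105578e-05,  2.88175920e+00]), 'force': array([-0.12142777,  1.51899534, -0.22814744]), 'wrist_torque': array([ 0.00755722,  0.05275389, -0.0684683 ]), 'grip_width': 0.0851977538584846}
```

View images.

View pics/side0.png

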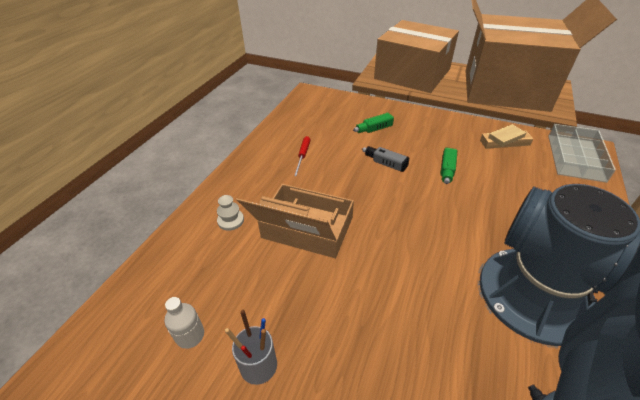

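View pics/top0.png

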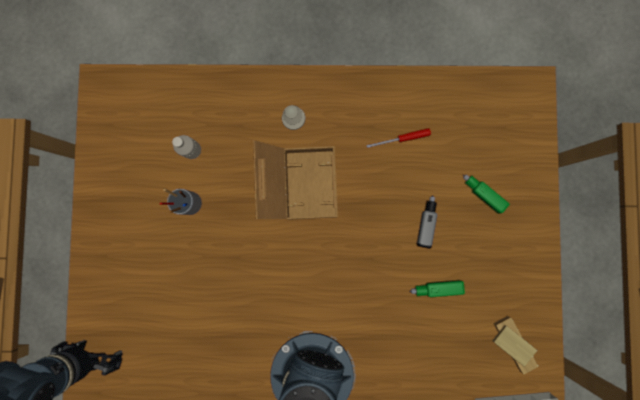

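The side view shows the grey tool at (386,157), between two green look-alikes. The open carton is at (307,220), with its flap leaning toward the finial. The top view shows the tool at (428,222) with its nose up (+x), and the carton at (311,183) with its flap on the left (+y).

```bash
cat > m.py <<'E'
from h import *
c=cam('top'); s=cam('side')
for m in arm.silhouettes('tool','top'):
    if np.hypot(*(np.array(m['uv'])-[428,222]))<20:
        ys,xs=np.nonzero(m['pixels']); P=np.array([atz(c,(x,y),.025)[:2] for x,y in zip(xs,ys)])
        (ctr,wh,a)=cv2.minAreaRect(P.astype(np.float32)*1000); mu=P.mean(0)
        v=np.linalg.eigh(np.cov(P.T))[1][:,1]; v*=np.sign(v[0]); pr=(P-mu)@v
        print('tool rect',ctr,wh,a,'mean',mu,'ang',np.arctan2(v[1],v[0]),'ext',pr.min(),pr.max(),'conf',m['conf'])
for n,k in(('tool',0),('tool_grip',.03)):
    for C,nm,u0 in((c,'top',(428,222)),(s,'side',(386,157))):
        for m in arm.mark_of(n,nm):
            if np.hypot(*(np.array(m['uv'])-u0))<25: print(n,nm,atz(C,m['uv'],k))
for n,z in(('carton',0),('cradle',.004),('flap_hinge',.068),('rim',.058)):
    u=[arm.mark_of(n,x) for x in('top','side')]
    if u[0] and u[1]: print(n,atz(c,u[0][0]['uv'],z),atz(s,u[1][0]['uv'],z))
for n in('flap_edge','tab_lip'):
    u=[arm.mark_of(n,x) for x in('top','side')]
    if u[0] and u[1]: print(n,tri(c,u[0][0]['uv'],s,u[1][0]['uv']))
for n in ('finial','glue','brush_tin','screwdriver'):
    for m in arm.mark_of(n,'side')[:1]: print(n,atz(s,m['uv'],0))
for nm,p in(('rimcorner bl',(337,216)),('br top',(335,147)),('hinge top',(286,149)),('hinge bot',(288,218)),('flap far top',(256,140)),('flap far bot',(256,219))): print(nm,atz(c,p,.066))
E
python3 m.py
```

```text
tool rect (458.3083190917969, -340.8875732421875) (46.59991455078125, 150.61988830566406) 78.44774627685547 mean [ 0.44930912 -0.33858533] ang -0.20051383412139553 ext -0.0660273109105406 0.0845884695403701 conf 0.78
tool top [ 0.45935538 -0.34500305  0.        ]
tool_grip top [ 0.44870386 -0.33805677  0.03      ]
tool_grip side [ 0.43537901 -0.34103918  0.03      ]
carton [0.57472057 0.00106404 0.        ] [0.56860661 0.00341068 0.        ]
cradle [0.57079742 0.01345738 0.004     ] [0.56189706 0.01738679 0.004     ]
flap_hinge [0.5639375  0.08249252 0.068     ] [0.56570452 0.08846324 0.068     ]
rim [0.56977712 0.07420703 0.058     ] [ 0.58706398 -0.0650338   0.058     ]
flap_edge (array([0.56037061, 0.14695351, 0.19709148]), np.float64(0.003271540557976819))
tab_lip (array([0.55829479, 0.12308789, 0.19559197]), np.float64(0.007028151909949285))
finial [0.77648154 0.07312522 0.        ]
glue [0.67384979 0.38307879 0.        ]
brush_tin [0.50665614 0.38644371 0.        ]
screwdriver [ 0.71170405 -0.25591218  0.        ]
rimcorner bl [ 0.47131229 -0.06951051  0.066     ]
br top [ 0.67423089 -0.06195053  0.066     ]
hinge top [0.66718397 0.0823612  0.066     ]
hinge bot [0.46410285 0.07316411 0.066     ]
flap far top [0.69337049 0.17154164 0.066     ]
flap far bot [0.46027693 0.16654233 0.066     ]
```

```bash
python3 -c "
import cv2
i=cv2.imread('pics/top0.png');cv2.imwrite('pics/topc.png',cv2.resize(i[130:260,240:450],None,fx=3.8,fy=3.8,interpolation=2))"
```

```text
(no output)
```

View pics/topc.png

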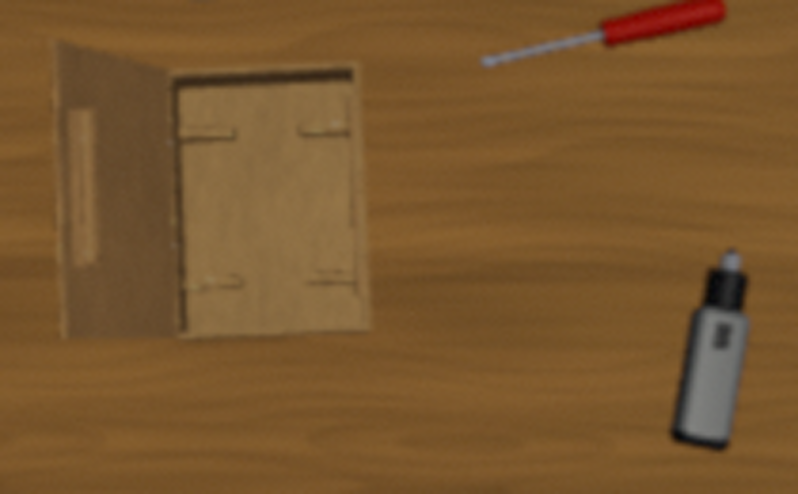

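Emit:
apply_moves([
  {"hand":1,"turn":0.12,"dz":-0.006},
  {"hand":1,"turn":0.12,"dz":-0.006},
  {"hand":1,"turn":0.12,"dz":-0.006},
  {"hand":1,"turn":0.12,"dz":-0.006},
  {"hand":1,"turn":0.12,"dz":-0.006},
  {"hand":1,"turn":0.12,"dz":-0.006},
  {"hand":1,"turn":0.12,"dz":-0.006},
  {"hand":1,"turn":0.12,"dz":-0.006},
  {"hand":1,"turn":0.12,"dz":-0.006},
  {"hand":1,"turn":0.12,"dz":-0.006},
  {"hand":1,"turn":0.12,"dz":-0.006},
  {"hand":1,"turn":0.12,"dz":-0.006},
])

```text
validation failed for argument at $.se...
```

Emit:
apply_moves([
  {"hand":1,"turn":0.12},
  {"hand":1,"turn":0.12},
  {"hand":1,"turn":0.12},
  {"hand":1,"turn":0.12},
  {"hand":1,"turn":0.12},
  {"hand":1,"turn":0.12},
  {"hand":1,"turn":0.12},
  {"hand":1,"turn":0.12},
  {"hand":1,"turn":0.12},
  {"hand":1,"turn":0.12},
  {"hand":1,"turn":0.12},
  {"hand":1,"turn":0.12},
])

```text
validation failed for argument at $.se...
```

Emit:
apply_moves([
  {"hand":1,"turn":0.1},
  {"hand":1,"turn":0.1},
  {"hand":1},
])

```text
validation failed for argument at $.se...
```

Run:
```python
from h import *
s=arm.sense(); print(s['time'],s['tool_pos'],s['ee_rot'],s['joint_positions'])
c=cam('top')
for p in((301.8,165),(318.9,163.7),(303.9,203.7),(320.8,202.4)): print(atz(c,p,.026))
```

```text
2.45 [0.13486661 0.5073442  0.23126594] [-3.14148207e+00 -5.61445424e-06  2.88175599e+00] [ 1.31097323e+00  2.38222410e-01 -1.34961822e-02  1.31918832e+00
  5.61595456e-06  1.57080989e+00]
[0.62588939 0.03792913 0.026     ]
[ 0.63027976 -0.01386968  0.026     ]
[0.50848693 0.02995776 0.026     ]
[ 0.51288117 -0.02090642  0.026     ]
```

Every row probably needs all five fields, so I'll fill them in.

Emit:
apply_moves([
  {"hand":1,"dx":0,"dy":0,"dz":-0.006,"turn":0.12},
  {"hand":1,"dx":0,"dy":0,"dz":-0.006,"turn":0.12},
  {"hand":1,"dx":0,"dy":0,"dz":-0.006,"turn":0.12},
  {"hand":1,"dx":0,"dy":0,"dz":-0.006,"turn":0.12},
  {"hand":1,"dx":0,"dy":0,"dz":-0.006,"turn":0.12},
  {"hand":1,"dx":0,"dy":0,"dz":-0.006,"turn":0.12},
  {"hand":1,"dx":0,"dy":0,"dz":-0.006,"turn":0.12},
  {"hand":1,"dx":0,"dy":0,"dz":-0.006,"turn":0.12},
  {"hand":1,"dx":0,"dy":0,"dz":-0.006,"turn":0.12},
  {"hand":1,"dx":0,"dy":0,"dz":-0.006,"turn":0.12},
  {"hand":1,"dx":0,"dy":0,"dz":-0.006,"turn":0.12},
  {"hand":1,"dx":0,"dy":0,"dz":-0.006,"turn":0.12},
])

```text
time: 3.5
tool_pos: [0.1348, 0.5073, 0.3036]
ee_rot: [-3.142, 0.0, 1.436]
force: [0.5, -0.4, -0.5]
grip_width: 0.0855
```

Emit:
apply_moves([
  {"hand":1,"dx":0,"dy":0,"dz":0,"turn":0.12},
  {"hand":1,"dx":0,"dy":0,"dz":0,"turn":0.12},
  {"hand":1,"dx":0,"dy":0,"dz":0,"turn":0.12},
  {"hand":1,"dx":0,"dy":0,"dz":0,"turn":0.12},
  {"hand":1,"dx":0,"dy":0,"dz":0,"turn":0.12},
  {"hand":1,"dx":0,"dy":0,"dz":0,"turn":0.12},
  {"hand":1,"dx":0,"dy":0,"dz":0,"turn":0.12},
  {"hand":1,"dx":0,"dy":0,"dz":0,"turn":0.12},
  {"hand":1,"dx":0,"dy":0,"dz":0,"turn":0.12},
  {"hand":1,"dx":0,"dy":0,"dz":0,"turn":0.12},
  {"hand":1,"dx":0,"dy":0,"dz":0,"turn":0.12},
  {"hand":1,"dx":0,"dy":0,"dz":0,"turn":0.12},
])

```text
time: 4.5
tool_pos: [0.3862, 0.2947, 0.304]
ee_rot: [-2.908, 0.156, 0.506]
force: [0.8, 0.8, -0.5]
grip_width: 0.0854
```

Emit:
apply_moves([
  {"hand":1,"dx":0,"dy":0,"dz":0,"turn":0.1},
  {"hand":1,"dx":0,"dy":0,"dz":0,"turn":0.1},
  {"hand":1,"dx":0.018,"dy":0.03,"dz":0,"turn":0},
  {"hand":1,"dx":0.018,"dy":0.03,"dz":0,"turn":0},
  {"hand":1,"dx":0.018,"dy":0.03,"dz":0,"turn":0},
  {"hand":1,"dx":0.018,"dy":0.03,"dz":0,"turn":0},
  {"hand":1,"dx":0.018,"dy":0.03,"dz":0,"turn":0},
  {"hand":1,"dx":0.018,"dy":0.03,"dz":0,"turn":0},
  {"hand":1,"dx":0.018,"dy":0.03,"dz":0,"turn":0},
  {"hand":1,"dx":0.018,"dy":0.03,"dz":0,"turn":0},
  {"hand":1,"dx":0.018,"dy":0.03,"dz":0,"turn":0},
  {"hand":1,"dx":0.018,"dy":0.03,"dz":0,"turn":0},
])

```text
time: 5.5
tool_pos: [0.6665, 0.0409, 0.1941]
ee_rot: [-2.889, 0.201, 0.39]
force: [-0.2, 2.1, 0.1]
grip_width: 0.0854
```

Emit:
apply_moves([
  {"hand":1,"dx":0.018,"dy":0.03,"dz":0,"turn":0},
  {"hand":1,"dx":0.018,"dy":0.03,"dz":0,"turn":0},
  {"hand":1,"dx":0.018,"dy":0.03,"dz":0,"turn":0},
  {"hand":1,"dx":0.018,"dy":0.03,"dz":0,"turn":0},
  {"hand":1,"dx":0.018,"dy":0.03,"dz":0,"turn":0},
  {"hand":1,"dx":0.018,"dy":0.03,"dz":0,"turn":0},
  {"hand":1,"dx":0.018,"dy":0.03,"dz":0,"turn":0},
  {"hand":1,"dx":0.018,"dy":0.03,"dz":0,"turn":0},
  {"hand":1,"dx":0.018,"dy":0.03,"dz":0,"turn":0},
  {"hand":1,"dx":0.018,"dy":0.03,"dz":0,"turn":0},
  {"hand":1,"dx":0.018,"dy":0.03,"dz":0,"turn":0},
  {"hand":1,"dx":0.018,"dy":0.03,"dz":0,"turn":0},
])

```text
time: 6.5
tool_pos: [0.7047, -0.1567, 0.1278]
ee_rot: [-2.804, 0.294, 0.419]
force: [0.6, -0.1, -0.2]
grip_width: 0.0854
```

Run:
```python
from h import *
s=arm.sense(); print(s['time'],s['tool_pos'],s['ee_rot'],np.round(s['joint_positions'],3))
a=cam('top')['frame'];b=cam('side')['frame']
cv2.imwrite('pics/a1.png',cv2.resize(np.vstack([a,b]),(480,600))[:,:,::-1])
```

```text
6.5 [ 0.70473287 -0.15673756  0.1277687 ] [-2.80396148  0.29400432  0.41936649] [-0.256  1.196  1.456  2.267  0.088  2.497]
```

View pics/a1.png

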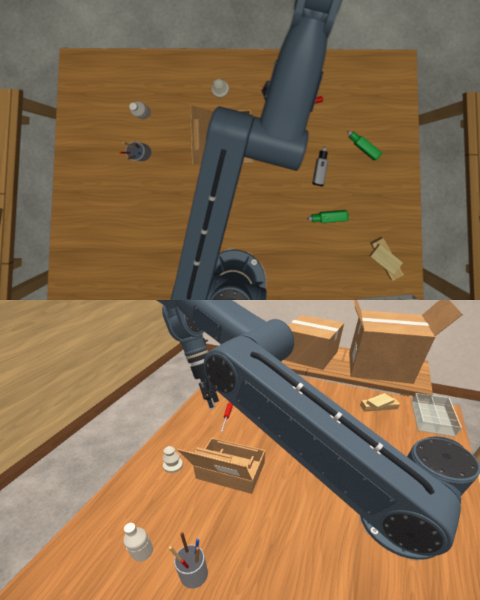

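The arm is tilted because the last joint turns the other way from what I assumed, so it ran into its limits. Nothing in the scene looks disturbed: the carton, flap, tool and bystanders are in place. Next I'll test a small inward and upward move to see how the commanded pose behaves.

Emit:
apply_moves([
  {"hand":1,"dx":0,"dy":0,"dz":0,"turn":0},
  {"hand":1,"dx":-0.029,"dy":-0.022,"dz":-0.005,"turn":0},
  {"hand":1,"dx":-0.029,"dy":-0.022,"dz":-0.005,"turn":0},
])

```text
time: 6.85
tool_pos: [0.6804, -0.1482, 0.1461]
ee_rot: [-2.802, 0.296, 0.421]
force: [1.2, -0.3, -0.3]
grip_width: 0.0855
```

```bash
python3 -c "
from h import *
s=arm.sense(); print(s['tool_pos'],s['ee_rot'],np.round(s['joint_positions'],3))"
```

```text
[ 0.68041848 -0.14823503  0.14608579] [-2.80192599  0.2961647   0.42094477] [-0.253  1.036  1.129  2.102  0.089  2.499]
```

Emit:
apply_moves([
  {"hand":1,"dx":0,"dy":0,"dz":0,"turn":-0.12},
  {"hand":1,"dx":0,"dy":0,"dz":0,"turn":-0.12},
  {"hand":1,"dx":0,"dy":0,"dz":0,"turn":-0.12},
  {"hand":1,"dx":0,"dy":0,"dz":0,"turn":-0.12},
  {"hand":1,"dx":0,"dy":0,"dz":0,"turn":-0.12},
  {"hand":1,"dx":0,"dy":0,"dz":0,"turn":-0.12},
  {"hand":1,"dx":0,"dy":0,"dz":0,"turn":-0.12},
  {"hand":1,"dx":0,"dy":0,"dz":0,"turn":-0.12},
  {"hand":1,"dx":0,"dy":0,"dz":0,"turn":-0.12},
  {"hand":1,"dx":0,"dy":0,"dz":0,"turn":-0.12},
  {"hand":1,"dx":0,"dy":0,"dz":0,"turn":-0.12},
  {"hand":1,"dx":0,"dy":0,"dz":0,"turn":-0.12},
])

```text
time: 7.85
tool_pos: [0.6799, -0.1477, 0.1511]
ee_rot: [-2.795, -0.282, 1.767]
force: [-0.3, -0.6, -0.4]
grip_width: 0.0852
```

Emit:
apply_moves([
  {"hand":1,"dx":0,"dy":0,"dz":0,"turn":-0.12},
  {"hand":1,"dx":0,"dy":0,"dz":0,"turn":-0.12},
  {"hand":1,"dx":0,"dy":0,"dz":0,"turn":-0.12},
  {"hand":1,"dx":0,"dy":0,"dz":0,"turn":-0.12},
  {"hand":1,"dx":0,"dy":0,"dz":0,"turn":-0.12},
  {"hand":1,"dx":0,"dy":0,"dz":0,"turn":-0.12},
  {"hand":1,"dx":0,"dy":0,"dz":0,"turn":-0.12},
  {"hand":1,"dx":0,"dy":0,"dz":0,"turn":-0.12},
  {"hand":1,"dx":0,"dy":0,"dz":0,"turn":-0.12},
  {"hand":1,"dx":0,"dy":0,"dz":0,"turn":-0.12},
  {"hand":1,"dx":0,"dy":0,"dz":0,"turn":-0.12},
  {"hand":1,"dx":0,"dy":0,"dz":0,"turn":0},
])

```text
time: 8.85
tool_pos: [0.6799, -0.1478, 0.151]
ee_rot: [2.936, -0.396, -3.106]
force: [-0.3, 0.7, 0.6]
grip_width: 0.0854
```

```bash
cat > g.py <<'E'
import sys
from h import *
from scipy.spatial.transform import Rotation as Ro
s=arm.sense(); R=Ro.from_euler('xyz',s['ee_rot']).as_matrix()
print('t',round(s['time'],2),'tcp',np.round(s['tool_pos'],4),'rpy',np.round(s['ee_rot'],3),'q',np.round(s['joint_positions'],3),'z',np.round(R[:,2],3),'F',np.round(s['force'],1),'grip',round(s['grip_width'],4))
p=s['tool_pos']
for a in sys.argv[1:]:
    t=np.array(eval(a),float); print('to',t,'tool d',np.round(R.T@(t-p),4),'len',round(np.linalg.norm(t-p),4)); p=t
E
python3 g.py '(.6,-.297,.2)' '(.35,-.173,.5)' '(.27,-.133,.65)'
```

```text
t 8.85 tcp [ 0.6799 -0.1478  0.151 ] rpy [ 2.936 -0.396 -3.106] q [-0.253  1.031  1.132  2.107  0.088 -0.267] z [-0.384  0.191 -0.903] F [-0.3  0.7  0.6] grip 0.0854
to [ 0.6   -0.297  0.2  ] tool d [ 0.0975 -0.1406 -0.0419] len 0.1762
to [ 0.35  -0.173  0.5  ] tool d [ 0.3421  0.1673 -0.1513] len 0.4097
to [ 0.27  -0.133  0.65 ] tool d [ 0.1303  0.064  -0.0971] len 0.1746
```

Emit:
apply_moves([
  {"hand":1,"dx":0.016,"dy":-0.0235,"dz":-0.007,"turn":0},
  {"hand":1,"dx":0.016,"dy":-0.0235,"dz":-0.007,"turn":0},
  {"hand":1,"dx":0.016,"dy":-0.0235,"dz":-0.007,"turn":0},
  {"hand":1,"dx":0.016,"dy":-0.0235,"dz":-0.007,"turn":0},
  {"hand":1,"dx":0.016,"dy":-0.0235,"dz":-0.007,"turn":0},
  {"hand":1,"dx":0.016,"dy":-0.0235,"dz":-0.007,"turn":0},
  {"hand":1,"dx":0.0285,"dy":0.014,"dz":-0.0126,"turn":0},
  {"hand":1,"dx":0.0285,"dy":0.014,"dz":-0.0126,"turn":0},
  {"hand":1,"dx":0.0285,"dy":0.014,"dz":-0.0126,"turn":0},
  {"hand":1,"dx":0.0285,"dy":0.014,"dz":-0.0126,"turn":0},
  {"hand":1,"dx":0.0285,"dy":0.014,"dz":-0.0126,"turn":0},
  {"hand":1,"dx":0.0285,"dy":0.014,"dz":-0.0126,"turn":0},
])

```text
time: 9.85
tool_pos: [0.4749, -0.2332, 0.351]
ee_rot: [2.94, -0.398, -3.117]
force: [-0.0, 0.4, 0.5]
grip_width: 0.0852
```

```bash
python3 g.py '(.27,-.133,.65)'
```

```text
t 9.85 tcp [ 0.4749 -0.2332  0.351 ] rpy [ 2.94  -0.398 -3.117] q [-4.57e-01  6.24e-01  8.01e-01  2.19e+00  1.00e-03 -4.41e-01] z [-0.384  0.191 -0.903] F [-0.   0.4  0.5] grip 0.0852
to [ 0.27  -0.133  0.65 ] tool d [ 0.3024  0.1424 -0.1722] len 0.376
```

Emit:
apply_moves([
  {"hand":1,"dx":0.0275,"dy":0.013,"dz":-0.0156,"turn":0},
  {"hand":1,"dx":0.0275,"dy":0.013,"dz":-0.0156,"turn":0},
  {"hand":1,"dx":0.0275,"dy":0.013,"dz":-0.0156,"turn":0},
  {"hand":1,"dx":0.0275,"dy":0.013,"dz":-0.0156,"turn":0},
  {"hand":1,"dx":0.0275,"dy":0.013,"dz":-0.0156,"turn":0},
])

```text
time: 10.27
tool_pos: [0.3671, -0.1809, 0.4524]
ee_rot: [2.956, -0.37, -3.123]
force: [0.4, -0.0, 0.6]
grip_width: 0.085
```

```bash
python3 g.py '(.27,-.133,.65)'
```

```text
t 10.27 tcp [ 0.3671 -0.1809  0.4524] rpy [ 2.956 -0.37  -3.123] q [-4.580e-01  3.840e-01  6.680e-01  2.267e+00  1.000e-03 -4.420e-01] z [-0.359  0.178 -0.916] F [ 0.4 -0.   0.6] grip 0.085
to [ 0.27  -0.133  0.65 ] tool d [ 0.1612  0.0765 -0.1376] len 0.2253
```

Emit:
apply_moves([
  {"hand":1,"dx":0.028,"dy":0.0135,"dz":-0.0235,"turn":0},
  {"hand":1,"dx":0.028,"dy":0.0135,"dz":-0.0235,"turn":0},
  {"hand":1,"dx":0.028,"dy":0.0135,"dz":-0.0235,"turn":0},
  {"hand":1,"dx":0.028,"dy":0.0135,"dz":-0.0235,"turn":0},
  {"hand":1,"dx":0.028,"dy":0.0135,"dz":-0.0235,"turn":0},
  {"hand":1,"dx":0.028,"dy":0.0135,"dz":-0.0235,"turn":0},
])

```text
time: 10.77
tool_pos: [0.2348, -0.1152, 0.5139]
ee_rot: [3.004, -0.28, -3.139]
force: [1.0, -1.0, 0.4]
grip_width: 0.0855
```

```bash
python3 g.py '(.27,-.133,.75)'
```

```text
t 10.77 tcp [ 0.2348 -0.1152  0.5139] rpy [ 3.004 -0.28  -3.139] q [-4.570e-01  7.000e-02  4.550e-01  2.267e+00  1.000e-03 -4.410e-01] z [-0.274  0.136 -0.952] F [ 1.  -1.   0.4] grip 0.0855
to [ 0.27  -0.133  0.75 ] tool d [ 0.0315  0.0147 -0.2368] len 0.2394
```

Emit:
apply_moves([
  {"hand":1,"dx":0.005,"dy":0.0025,"dz":-0.038,"turn":0},
  {"hand":1,"dx":0.005,"dy":0.0025,"dz":-0.038,"turn":0},
  {"hand":1,"dx":0.005,"dy":0.0025,"dz":-0.038,"turn":0},
  {"hand":1,"dx":0.005,"dy":0.0025,"dz":-0.038,"turn":0},
])

```text
time: 11.1
tool_pos: [0.2495, -0.1222, 0.5351]
ee_rot: [3.044, -0.199, 3.138]
force: [-0.3, 0.3, 0.2]
grip_width: 0.0855
```

```bash
python3 g.py '(.27,-.133,.75)'
```

```text
t 11.1 tcp [ 0.2495 -0.1222  0.5351] rpy [ 3.044 -0.199  3.138] q [-4.570e-01  6.000e-02  5.350e-01  2.267e+00  1.000e-03 -4.430e-01] z [-0.196  0.098 -0.976] F [-0.3  0.3  0.2] grip 0.0855
to [ 0.27  -0.133  0.75 ] tool d [ 0.0223  0.0102 -0.2148] len 0.2162
```

Emit:
apply_moves([
  {"hand":1,"dx":0.004,"dy":0.002,"dz":-0.038,"turn":0},
  {"hand":1,"dx":0.004,"dy":0.002,"dz":-0.038,"turn":0},
  {"hand":1,"dx":0.004,"dy":0.002,"dz":-0.038,"turn":0},
  {"hand":1,"dx":0.004,"dy":0.002,"dz":-0.038,"turn":0},
  {"hand":1,"dx":0.004,"dy":0.002,"dz":-0.038,"turn":0},
  {"hand":1,"dx":0.004,"dy":0.002,"dz":-0.038,"turn":0},
  {"hand":1,"dx":0.004,"dy":0.002,"dz":-0.038,"turn":0},
])

```text
time: 11.68
tool_pos: [0.2531, -0.1236, 0.5803]
ee_rot: [3.118, -0.046, 3.129]
force: [-0.3, -0.0, -0.3]
grip_width: 0.0856
```

```bash
python3 g.py
```

```text
t 11.68 tcp [ 0.2531 -0.1236  0.5803] rpy [ 3.118 -0.046  3.129] q [-4.560e-01  5.000e-03  6.490e-01  2.267e+00  1.000e-03 -4.430e-01] z [-0.046  0.024 -0.999] F [-0.3 -0.  -0.3] grip 0.0856
```

Two more rows should level it.

Emit:
apply_moves([
  {"hand":1,"dx":0.004,"dy":0.002,"dz":-0.038,"turn":0},
  {"hand":1,"dx":0.002,"dy":0.001,"dz":-0.03,"turn":0},
])

```text
time: 11.85
tool_pos: [0.2504, -0.1222, 0.5931]
ee_rot: [3.137, -0.006, 3.129]
force: [0.2, 0.2, 0.0]
grip_width: 0.0857
```

```bash
python3 g.py '(.446,-.338,.28)' '(.446,-.338,.15)'
```

```text
t 11.85 tcp [ 0.2504 -0.1222  0.5931] rpy [ 3.137 -0.006  3.129] q [-4.560e-01 -1.400e-02  6.750e-01  2.267e+00  1.000e-03 -4.430e-01] z [-0.006  0.004 -1.   ] F [0.2 0.2 0. ] grip 0.0857
to [ 0.446 -0.338  0.28 ] tool d [-0.2001 -0.2146  0.311 ] len 0.4276
to [ 0.446 -0.338  0.15 ] tool d [-0.0007 -0.0006  0.13  ] len 0.13
```

Emit:
apply_moves([
  {"hand":1,"dx":-0.0167,"dy":-0.0179,"dz":0.026,"turn":0},
  {"hand":1,"dx":-0.0167,"dy":-0.0179,"dz":0.026,"turn":0},
  {"hand":1,"dx":-0.0167,"dy":-0.0179,"dz":0.026,"turn":0},
  {"hand":1,"dx":-0.0167,"dy":-0.0179,"dz":0.026,"turn":0},
  {"hand":1,"dx":-0.0167,"dy":-0.0179,"dz":0.026,"turn":0},
  {"hand":1,"dx":-0.0167,"dy":-0.0179,"dz":0.026,"turn":0},
  {"hand":1,"dx":-0.0167,"dy":-0.0179,"dz":0.026,"turn":0},
  {"hand":1,"dx":-0.0167,"dy":-0.0179,"dz":0.026,"turn":0},
  {"hand":1,"dx":-0.0167,"dy":-0.0179,"dz":0.026,"turn":0},
  {"hand":1,"dx":-0.0167,"dy":-0.0179,"dz":0.026,"turn":0},
  {"hand":1,"dx":-0.0167,"dy":-0.0179,"dz":0.026,"turn":0},
  {"hand":1,"dx":-0.0167,"dy":-0.0179,"dz":0.026,"turn":0},
])

```text
time: 12.85
tool_pos: [0.4466, -0.3389, 0.2761]
ee_rot: [3.136, -0.008, 3.129]
force: [0.1, 0.2, 1.1]
grip_width: 0.0856
```

Emit:
apply_moves([
  {"hand":1,"dx":0,"dy":0,"dz":0.03,"turn":0.094},
  {"hand":1,"dx":0,"dy":0,"dz":0.03,"turn":0.094},
  {"hand":1,"dx":0,"dy":0,"dz":0.03,"turn":0},
  {"hand":1,"dx":0,"dy":0,"dz":0.03,"turn":0},
  {"hand":1,"dx":0,"dy":0,"dz":0,"turn":0},
])

```text
time: 13.27
tool_pos: [0.4423, -0.3354, 0.152]
ee_rot: [3.134, -0.017, 2.941]
force: [-0.4, 0.7, -1.0]
grip_width: 0.0856
```

```bash
python3 g.py '(.446,-.338,.1)' '(.446,-.338,.015)'
python3 - <<'E'
from h import *
a=cam('top')['frame'][140:320,340:540];b=cam('side')['frame'][60:240,300:500]
cv2.imwrite('pics/a2.png',cv2.resize(np.hstack([a,b]),None,fx=2,fy=2,interpolation=2)[:,:,::-1])
E
```

```text
t 13.27 tcp [ 0.4423 -0.3354  0.152 ] rpy [ 3.134 -0.017  2.941] q [-6.480e-01  3.400e-01 -7.600e-02  1.174e+00 -1.000e-03 -4.470e-01] z [-0.015  0.011 -1.   ] F [-0.4  0.7 -1. ] grip 0.0856
to [ 0.446 -0.338  0.1  ] tool d [-0.005  -0.0022  0.0519] len 0.0522
to [ 0.446 -0.338  0.015] tool d [-0.0015 -0.0006  0.085 ] len 0.085
```

View pics/a2.png

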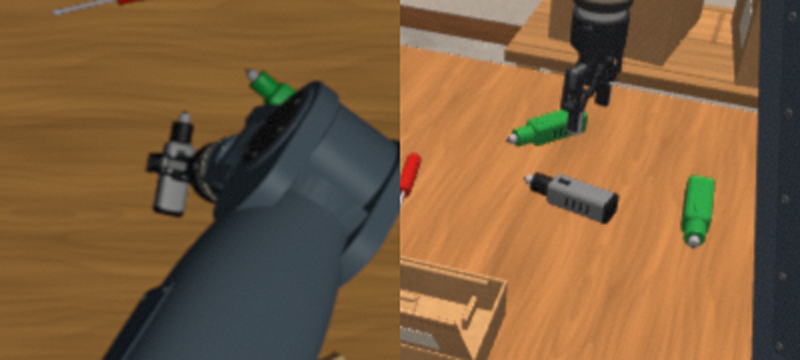

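The fingers are across the grey tool and lined up with it (left crop about (173,165), tool at (175,165)). Descending now.

Emit:
apply_moves([
  {"hand":1,"dx":-0.0013,"dy":-0.0006,"dz":0.028,"turn":0},
  {"hand":1,"dx":-0.0013,"dy":-0.0006,"dz":0.028,"turn":0},
  {"hand":1,"dx":-0.0013,"dy":-0.0006,"dz":0.028,"turn":0},
  {"hand":1,"dx":-0.0013,"dy":-0.0006,"dz":0.028,"turn":0},
  {"hand":1,"dx":-0.0013,"dy":-0.0006,"dz":0.028,"turn":0},
  {"hand":1,"dx":0,"dy":0,"dz":0,"turn":0},
])

```text
time: 13.87
tool_pos: [0.4487, -0.3402, 0.0149]
ee_rot: [3.136, -0.013, 2.941]
force: [-0.5, 0.4, -0.6]
grip_width: 0.0857
```

Emit:
apply_moves([
  {"hand":0,"dx":0,"dy":0,"dz":0,"turn":0},
  {"hand":0,"dx":0,"dy":0,"dz":0,"turn":0},
  {"hand":0,"dx":0,"dy":0,"dz":0,"turn":0},
  {"hand":0,"dx":0,"dy":0,"dz":0,"turn":0},
  {"hand":0,"dx":0,"dy":0,"dz":0,"turn":0},
  {"hand":0,"dx":0,"dy":0,"dz":0,"turn":0},
  {"hand":0,"dx":0,"dy":0,"dz":0,"turn":0},
  {"hand":0,"dx":0,"dy":0,"dz":0,"turn":0},
])

```text
time: 14.53
tool_pos: [0.4508, -0.3418, 0.0197]
ee_rot: [3.14, -0.006, 2.941]
force: [-0.2, -0.3, 10.1]
grip_width: 0.0412
```

```bash
python3 g.py
```

```text
t 14.53 tcp [ 0.4508 -0.3418  0.0197] rpy [ 3.14  -0.006  2.941] q [-0.648  0.46  -0.26   0.856 -0.001 -0.448] z [-0.005  0.003 -1.   ] F [-0.2 -0.3 10.1] grip 0.0412
```

Emit:
apply_moves([
  {"hand":0,"dx":0,"dy":0,"dz":-0.01,"turn":0},
  {"hand":0,"dx":0,"dy":0,"dz":-0.02,"turn":0},
  {"hand":0,"dx":0,"dy":0,"dz":-0.03,"turn":0},
  {"hand":0,"dx":0,"dy":0,"dz":-0.03,"turn":0},
  {"hand":0,"dx":0,"dy":0,"dz":-0.03,"turn":0},
  {"hand":0,"dx":0,"dy":0,"dz":-0.03,"turn":0},
  {"hand":0,"dx":0,"dy":0,"dz":-0.01,"turn":-0.08},
  {"hand":0,"dx":0,"dy":0,"dz":0,"turn":-0.085},
  {"hand":0,"dx":0,"dy":0,"dz":0,"turn":-0.08},
  {"hand":0,"dx":0,"dy":0,"dz":0,"turn":0},
])

```text
time: 15.37
tool_pos: [0.4507, -0.3416, 0.1785]
ee_rot: [3.136, -0.007, -3.094]
force: [-0.3, -0.4, -4.0]
grip_width: 0.041
```

```bash
python3 g.py '(.556,.0075,.165)'
```

```text
t 15.37 tcp [ 0.4507 -0.3416  0.1785] rpy [ 3.136 -0.007 -3.094] q [-6.480e-01  3.360e-01 -1.200e-02  1.232e+00 -1.000e-03 -6.960e-01] z [-0.008  0.005 -1.   ] F [-0.3 -0.4 -4. ] grip 0.041
to [0.556  0.0075 0.165 ] tool d [-0.1219  0.3436  0.0145] len 0.3649
```

Emit:
apply_moves([
  {"hand":0,"dx":-0.0122,"dy":0.0344,"dz":0.0012,"turn":0},
  {"hand":0,"dx":-0.0122,"dy":0.0344,"dz":0.0012,"turn":0},
  {"hand":0,"dx":-0.0122,"dy":0.0344,"dz":0.0012,"turn":0},
  {"hand":0,"dx":-0.0122,"dy":0.0344,"dz":0.0012,"turn":0},
  {"hand":0,"dx":-0.0122,"dy":0.0344,"dz":0.0012,"turn":0},
  {"hand":0,"dx":-0.0122,"dy":0.0344,"dz":0.0012,"turn":0},
  {"hand":0,"dx":-0.0122,"dy":0.0344,"dz":0.0012,"turn":0},
  {"hand":0,"dx":-0.0122,"dy":0.0344,"dz":0.0012,"turn":0},
  {"hand":0,"dx":-0.0122,"dy":0.0344,"dz":0.0012,"turn":0},
  {"hand":0,"dx":-0.0122,"dy":0.0344,"dz":0.0012,"turn":0},
  {"hand":0,"dx":0,"dy":0,"dz":0,"turn":0},
  {"hand":0,"dx":0,"dy":0,"dz":0,"turn":0},
])

```text
time: 16.37
tool_pos: [0.5575, 0.0095, 0.1663]
ee_rot: [3.135, -0.009, -3.096]
force: [1.1, 0.6, -3.6]
grip_width: 0.0409
```

```bash
python3 g.py '(.556,.0075,.1)'
python3 - <<'E'
from h import *
c=cam('top');s=cam('side')
for n,C,nm in(('t',c,'top'),('s',s,'side')):
    for m in arm.mark_of('tool_grip',nm)[:2]+arm.mark_of('tool',nm)[:3]: print(nm,m['uv'],m['conf'],atz(C,m['uv'],.165))
a=c['frame'][120:260,230:370];b=s['frame'][100:260,210:370]
cv2.imwrite('pics/a3.png',np.hstack([cv2.resize(x,(400,400),interpolation=2) for x in(a,b)])[:,:,::-1])
E
```

```text
t 16.37 tcp [0.5575 0.0095 0.1663] rpy [ 3.135 -0.009 -3.096] q [ 0.014  0.329 -0.055  1.197  0.006 -0.032] z [-0.009  0.006 -1.   ] F [ 1.1  0.6 -3.6] grip 0.0409
to [0.556  0.0075 0.1   ] tool d [ 0.001  -0.0023  0.0663] len 0.0664
top [440.7, 289.6] 0.97 [ 0.27690265 -0.34372213  0.165     ]
top [486.3, 197.6] 0.93 [ 0.52165149 -0.46744743  0.165     ]
top [433.1, 284.4] 0.97 [ 0.29024577 -0.32381236  0.165     ]
top [480.6, 194.3] 0.6 [ 0.53037679 -0.45239321  0.165     ]
side [314.1, 178.4] 0.9 [ 0.55290732 -0.00734477  0.165     ]
side [451.5, 163.2] 0.73 [ 0.25448549 -0.19100839  0.165     ]
side [305.8, 184.3] 0.9 [0.56262965 0.01969138 0.165     ]
side [449.0, 173.9] 0.69 [ 0.2536992  -0.14615321  0.165     ]
side [371.5, 125.3] 0.63 [ 0.49337303 -0.28215061  0.165     ]
```

View pics/a3.png

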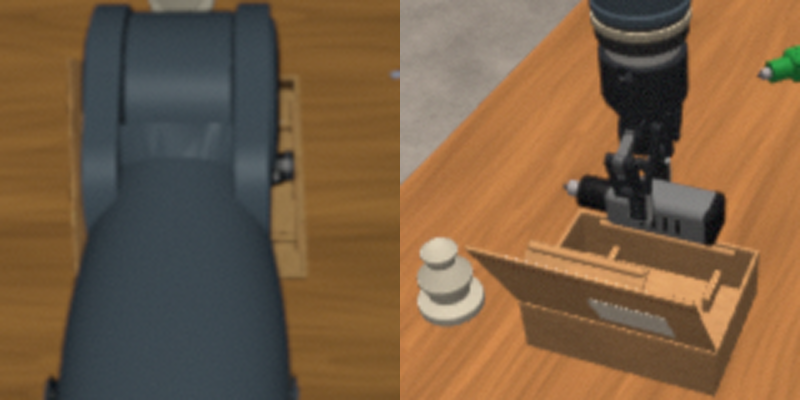

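The side view shows the tool held level over the carton, nose to +x, with the carton and flap undisturbed. I'll lower it and watch the force.

Emit:
apply_moves([
  {"hand":0,"dx":0,"dy":-0.001,"dz":0.025,"turn":0},
  {"hand":0,"dx":0,"dy":-0.0015,"dz":0.025,"turn":0},
  {"hand":0,"dx":0,"dy":0,"dz":0.022,"turn":0},
  {"hand":0,"dx":0,"dy":0,"dz":0.02,"turn":0},
  {"hand":0,"dx":0,"dy":0,"dz":0.01,"turn":0},
  {"hand":0,"dx":0,"dy":0,"dz":0.01,"turn":0},
  {"hand":0,"dx":0,"dy":0,"dz":0.008,"turn":0},
  {"hand":0,"dx":0,"dy":0,"dz":0,"turn":0},
])

```text
time: 17.33
tool_pos: [0.556, 0.0054, 0.0451]
ee_rot: [3.135, -0.01, -3.098]
force: [-0.6, 0.4, -3.2]
grip_width: 0.0408
```

```bash
python3 g.py
```

```text
t 17.33 tcp [0.556  0.0054 0.0451] rpy [ 3.135 -0.01  -3.098] q [ 0.006  0.422 -0.248  0.91   0.006 -0.037] z [-0.01   0.006 -1.   ] F [-0.6  0.4 -3.2] grip 0.0408
```

Emit:
apply_moves([
  {"hand":0,"dx":0,"dy":0.002,"dz":0.001,"turn":0},
  {"hand":0,"dx":0,"dy":0,"dz":0.005,"turn":0},
  {"hand":0,"dx":0,"dy":0,"dz":0.005,"turn":0},
  {"hand":0,"dx":0,"dy":0,"dz":0.004,"turn":0},
  {"hand":0,"dx":0,"dy":0,"dz":0,"turn":0},
])

```text
time: 17.75
tool_pos: [0.5558, 0.0078, 0.0304]
ee_rot: [3.135, -0.009, -3.097]
force: [-0.7, -0.2, -3.0]
grip_width: 0.0408
```

```bash
python3 g.py
```

```text
t 17.75 tcp [0.5558 0.0078 0.0304] rpy [ 3.135 -0.009 -3.097] q [ 0.011  0.437 -0.268  0.875  0.006 -0.033] z [-0.01   0.006 -1.   ] F [-0.7 -0.2 -3. ] grip 0.0408
```

No contact, and it is past the rib tops. On to the floor.

Emit:
apply_moves([
  {"hand":0,"dx":0,"dy":0,"dz":0.003,"turn":0},
  {"hand":0,"dx":0,"dy":0,"dz":0.003,"turn":0},
  {"hand":0,"dx":0,"dy":0,"dz":0.001,"turn":0},
  {"hand":0,"dx":0,"dy":0,"dz":0,"turn":0},
])

```text
time: 18.08
tool_pos: [0.5561, 0.0078, 0.024]
ee_rot: [3.135, -0.009, -3.097]
force: [-0.0, -0.4, -1.8]
grip_width: 0.0404
```

```bash
python3 g.py
```

```text
t 18.08 tcp [0.5561 0.0078 0.024 ] rpy [ 3.135 -0.009 -3.097] q [ 0.011  0.444 -0.276  0.86   0.006 -0.033] z [-0.009  0.006 -1.   ] F [-0.  -0.4 -1.8] grip 0.0404
```

Emit:
apply_moves([
  {"hand":0.7,"dx":0,"dy":0,"dz":0,"turn":0},
  {"hand":0.7,"dx":0,"dy":0,"dz":0,"turn":0},
  {"hand":0.7,"dx":0,"dy":0,"dz":0,"turn":0},
  {"hand":0.7,"dx":0,"dy":0,"dz":0,"turn":0},
  {"hand":0.7,"dx":0,"dy":0,"dz":-0.01,"turn":0},
  {"hand":0.7,"dx":0,"dy":0,"dz":-0.03,"turn":0},
  {"hand":0.7,"dx":0,"dy":0,"dz":-0.04,"turn":0},
  {"hand":0.7,"dx":0,"dy":0,"dz":-0.04,"turn":0},
  {"hand":0.7,"dx":0,"dy":0,"dz":-0.04,"turn":0},
  {"hand":0.7,"dx":0,"dy":0,"dz":-0.04,"turn":0},
  {"hand":0.7,"dx":0,"dy":0,"dz":-0.04,"turn":0},
  {"hand":0.7,"dx":0,"dy":0,"dz":-0.04,"turn":0},
])

```text
time: 19.08
tool_pos: [0.5579, 0.0061, 0.3073]
ee_rot: [3.135, -0.007, -3.097]
force: [1.1, -0.3, 0.5]
grip_width: 0.0597
```

```bash
python3 g.py '(.563,.25,.30)'
```

```text
t 19.08 tcp [0.5579 0.0061 0.3073] rpy [ 3.135 -0.007 -3.097] q [ 0.008  0.291  0.252  1.539  0.006 -0.036] z [-0.007  0.006 -1.   ] F [ 1.1 -0.3  0.5] grip 0.0597
to [0.563 0.25  0.3  ] tool d [-0.0159  0.2433  0.0088] len 0.244
```

Emit:
apply_moves([
  {"hand":0,"dx":-0.001,"dy":0.0305,"dz":0,"turn":0},
  {"hand":0,"dx":-0.001,"dy":0.0305,"dz":0,"turn":0},
  {"hand":0,"dx":-0.001,"dy":0.0305,"dz":0,"turn":0},
  {"hand":0,"dx":-0.001,"dy":0.0305,"dz":0,"turn":0},
  {"hand":0,"dx":-0.002,"dy":0.0305,"dz":0,"turn":0},
  {"hand":0,"dx":-0.002,"dy":0.0305,"dz":0,"turn":0},
  {"hand":0,"dx":-0.002,"dy":0.0305,"dz":0,"turn":0},
  {"hand":0,"dx":0,"dy":0,"dz":0,"turn":0},
])

```text
time: 19.75
tool_pos: [0.5587, 0.2245, 0.3056]
ee_rot: [3.134, -0.008, -3.094]
force: [-0.7, 0.2, 0.1]
grip_width: 0.0002
```

```bash
python3 g.py '(.565,.22,.15)'
python3 - <<'E'
from h import *
c=cam('top');s=cam('side')
for C,nm in((c,'top'),(s,'side')):
    for m in arm.mark_of('tool',nm)[:4]: print(nm,np.round(m['uv']),round(m['conf'],2),atz(C,m['uv'],.004))
    for m in arm.mark_of('flap_edge',nm)[:2]+arm.mark_of('flap_hinge',nm)[:2]: print('flap',nm,np.round(m['uv'],1),round(m['conf'],2))
a=c['frame'][130:240,230:360];b=s['frame'][120:290,200:400]
cv2.imwrite('pics/a4.png',np.hstack([cv2.resize(x,None,fx=400/x.shape[0]*.85,fy=400/x.shape[0]*.85,interpolation=2) for x in(a,b)])[:,:,::-1])
E
```

```text
t 19.75 tcp [0.5587 0.2245 0.3056] rpy [ 3.134 -0.008 -3.094] q [0.377 0.372 0.367 1.571 0.01  0.329] z [-0.009  0.008 -1.   ] F [-0.7  0.2  0.1] grip 0.0002
to [0.565 0.22  0.15 ] tool d [-0.0074 -0.006   0.1555] len 0.1558
top [479. 193.] 0.81 [ 0.54739172 -0.50255047  0.004     ]
top [311. 184.] 0.6 [0.56990643 0.00945034 0.004     ]
top [435. 288.] 0.58 [ 0.25878495 -0.36715251  0.004     ]
top [330. 183.] 0.54 [ 0.57503711 -0.04824888  0.004     ]
flap top [257.4 180.5] 0.59
flap top [289.7 119.1] 0.15
flap top [285.  179.6] 0.83
side [374. 125.] 0.95 [ 0.54872141 -0.52901636  0.004     ]
side [448. 171.] 0.81 [ 0.25550747 -0.36548063  0.004     ]
side [312. 224.] 0.61 [ 0.56123112 -0.00235925  0.004     ]
flap side [279.7 209.5] 0.76
flap side [294.  230.3] 0.81
```

View pics/a4.png

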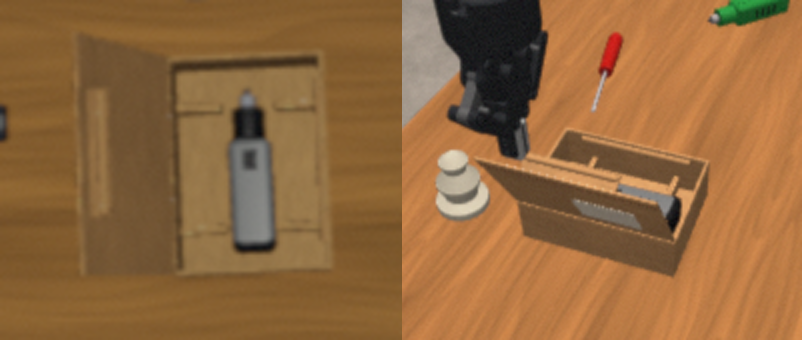

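The top crop shows the tool lying in both rib gaps, centred (about (250,185) in the crop). The flap is still open and the bystanders are untouched. Next the shut fingers go down behind the flap.

Emit:
apply_moves([
  {"hand":0,"dx":-0.0015,"dy":-0.001,"dz":0.029,"turn":0},
  {"hand":0,"dx":-0.0015,"dy":-0.001,"dz":0.029,"turn":0},
  {"hand":0,"dx":-0.0015,"dy":-0.001,"dz":0.029,"turn":0},
  {"hand":0,"dx":-0.0015,"dy":-0.001,"dz":0.029,"turn":0},
  {"hand":0,"dx":-0.0015,"dy":-0.001,"dz":0.029,"turn":0},
  {"hand":0,"dx":0,"dy":0,"dz":0,"turn":0},
])

```text
time: 20.65
tool_pos: [0.5631, 0.2142, 0.1551]
ee_rot: [3.138, -0.016, -3.099]
force: [-0.2, -0.7, -0.9]
grip_width: 0.0002
```

```bash
python3 g.py '(.567,.14,.175)' '(.567,.0975,.193)' '(.568,.051,.185)' '(.569,.016,.167)' '(.57,-.013,.140)' '(.57,-.033,.107)' '(.571,-.041,.0825)' '(.571,-.052,.07)'
```

```text
t 20.65 tcp [0.5631 0.2142 0.1551] rpy [ 3.138 -0.016 -3.099] q [0.359 0.413 0.047 1.219 0.009 0.316] z [-0.016  0.003 -1.   ] F [-0.2 -0.7 -0.9] grip 0.0002
to [0.567 0.14  0.175] tool d [-0.0004 -0.0742 -0.0202] len 0.0769
to [0.567  0.0975 0.193 ] tool d [ 0.0021 -0.0424 -0.0181] len 0.0462
to [0.568 0.051 0.185] tool d [ 0.0009 -0.0465  0.0078] len 0.0472
to [0.569 0.016 0.167] tool d [ 0.0002 -0.0351  0.0179] len 0.0394
to [ 0.57  -0.013  0.14 ] tool d [-0.0002 -0.0291  0.0269] len 0.0396
to [ 0.57  -0.033  0.107] tool d [ 0.0003 -0.0201  0.0329] len 0.0386
to [ 0.571  -0.041   0.0825] tool d [-0.0011 -0.0081  0.0245] len 0.0258
to [ 0.571 -0.052  0.07 ] tool d [ 0.0003 -0.011   0.0125] len 0.0167
```

Emit:
apply_moves([
  {"hand":0,"dx":0,"dy":-0.0185,"dz":-0.005,"turn":0},
  {"hand":0,"dx":0,"dy":-0.0185,"dz":-0.005,"turn":0},
  {"hand":0,"dx":0,"dy":-0.0185,"dz":-0.005,"turn":0},
  {"hand":0,"dx":0,"dy":-0.0185,"dz":-0.005,"turn":0},
  {"hand":0,"dx":0.001,"dy":-0.014,"dz":-0.006,"turn":0},
  {"hand":0,"dx":0.001,"dy":-0.014,"dz":-0.006,"turn":0},
  {"hand":0,"dx":0,"dy":-0.0145,"dz":-0.006,"turn":0},
  {"hand":0,"dx":0,"dy":-0.0155,"dz":0.0025,"turn":0},
  {"hand":0,"dx":0,"dy":-0.0155,"dz":0.0025,"turn":0},
  {"hand":0,"dx":0.001,"dy":-0.0155,"dz":0.0028,"turn":0},
])

```text
time: 21.48
tool_pos: [0.5706, 0.0519, 0.1904]
ee_rot: [3.135, -0.007, -3.097]
force: [0.8, 0.8, 0.2]
grip_width: -0.0002
```

```bash
python3 g.py  '(.569,.016,.167)' '(.57,-.013,.140)' '(.57,-.033,.107)' '(.571,-.041,.0825)'
python3 - <<'E'
from h import *
s=cam('side')
b=s['frame'][100:290,200:400]
cv2.imwrite('pics/a5.png',cv2.resize(b,None,fx=2.5,fy=2.5,interpolation=2)[:,:,::-1])
E
```

```text
t 21.48 tcp [0.5706 0.0519 0.1904] rpy [ 3.135 -0.007 -3.097] q [0.087 0.341 0.027 1.264 0.007 0.043] z [-0.007  0.006 -1.   ] F [0.8 0.8 0.2] grip -0.0002
to [0.569 0.016 0.167] tool d [ 0.003  -0.0359  0.0232] len 0.0429
to [ 0.57  -0.013  0.14 ] tool d [ 0.0001 -0.0292  0.0268] len 0.0396
to [ 0.57  -0.033  0.107] tool d [ 0.0006 -0.0202  0.0329] len 0.0386
to [ 0.571  -0.041   0.0825] tool d [-0.0008 -0.0082  0.0244] len 0.0258
```

View pics/a5.png

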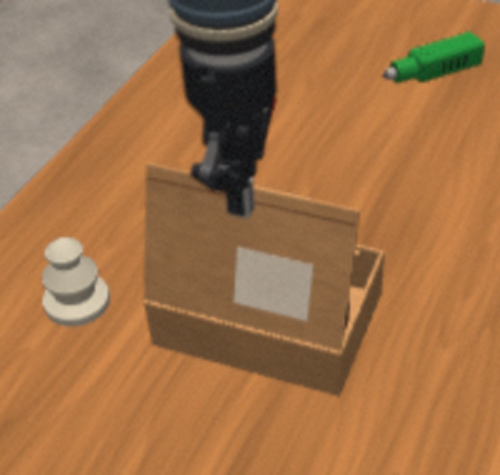

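The flap has swung past upright, with the fingertips on its outer face near mid-length (about (240,205)). I'll follow the arc down.

Emit:
apply_moves([
  {"hand":0,"dx":0.0015,"dy":-0.018,"dz":0.0115,"turn":0},
  {"hand":0,"dx":0.0015,"dy":-0.018,"dz":0.0115,"turn":0},
  {"hand":0,"dx":0,"dy":-0.0146,"dz":0.0134,"turn":0},
  {"hand":0,"dx":0,"dy":-0.0146,"dz":0.0134,"turn":0},
  {"hand":0,"dx":0,"dy":-0.0101,"dz":0.0165,"turn":0},
  {"hand":0,"dx":0,"dy":-0.0101,"dz":0.0165,"turn":0},
  {"hand":0,"dx":0,"dy":-0.007,"dz":0.01,"turn":0},
  {"hand":0,"dx":0,"dy":-0.004,"dz":0.008,"turn":0},
  {"hand":0,"dx":0,"dy":0,"dz":0,"turn":0},
])

```text
time: 22.28
tool_pos: [0.5699, -0.0436, 0.087]
ee_rot: [3.135, -0.01, -3.098]
force: [-0.1, -0.3, 0.4]
grip_width: 0.0001
```

```bash
python3 g.py  '(.571,-.052,.07)'
```

```text
t 22.28 tcp [ 0.5699 -0.0436  0.087 ] rpy [ 3.135 -0.01  -3.098] q [-0.079  0.407 -0.149  1.025  0.005 -0.122] z [-0.011  0.006 -1.   ] F [-0.1 -0.3  0.4] grip 0.0001
to [ 0.571 -0.052  0.07 ] tool d [-0.0009 -0.0086  0.0169] len 0.019
```

Emit:
apply_moves([
  {"hand":0,"dx":0,"dy":-0.005,"dz":0.006,"turn":0},
  {"hand":0,"dx":0,"dy":-0.005,"dz":0.005,"turn":0},
  {"hand":0,"dx":0,"dy":0,"dz":0.004,"turn":0},
  {"hand":0,"dx":0,"dy":0,"dz":0.002,"turn":0},
  {"hand":0,"dx":0,"dy":0,"dz":0,"turn":0},
])

```text
time: 22.7
tool_pos: [0.5706, -0.0528, 0.0707]
ee_rot: [3.136, -0.009, -3.097]
force: [0.1, 0.0, -0.2]
grip_width: 0.0002
```

```bash
python3 g.py
```

```text
t 22.7 tcp [ 0.5706 -0.0528  0.0707] rpy [ 3.136 -0.009 -3.097] q [-0.095  0.423 -0.17   0.987  0.005 -0.139] z [-0.009  0.005 -1.   ] F [ 0.1  0.  -0.2] grip 0.0002
```

Run:
```python
from h import *
s=cam('side')
b=s['frame'][120:270,220:390]
cv2.imwrite('pics/a6.png',cv2.resize(b,None,fx=3,fy=3,interpolation=2)[:,:,::-1])
```

```text
(no output)
```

View pics/a6.png

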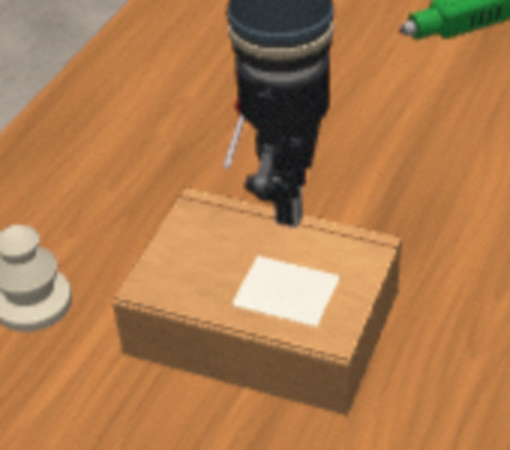

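The flap looks level, with the fingertips on it near the free edge. A gentle press will make sure it has snapped.

Emit:
apply_moves([
  {"hand":0,"dx":0,"dy":0,"dz":0.002,"turn":0},
  {"hand":0,"dx":0,"dy":0,"dz":0.001,"turn":0},
  {"hand":0,"dx":0,"dy":0,"dz":0,"turn":0},
])

```text
time: 23.0
tool_pos: [0.5709, -0.0528, 0.0698]
ee_rot: [3.136, -0.007, -3.097]
force: [-4.3, 0.5, 15.3]
grip_width: 0.0
```

Emit:
apply_moves([
  {"hand":0,"dx":0,"dy":0,"dz":0.0015,"turn":0},
  {"hand":0,"dx":0,"dy":0,"dz":0,"turn":0},
])

```text
time: 23.17
tool_pos: [0.5711, -0.0528, 0.0695]
ee_rot: [3.136, -0.006, -3.097]
force: [-8.4, 0.2, 28.2]
grip_width: -0.0001
```

Hard stop at z about 0.070, at 28 N, so it is fully shut. I'll lift away and check that it stays shut.

Emit:
apply_moves([
  {"hand":0,"dx":0,"dy":0,"dz":-0.01,"turn":0},
  {"hand":0,"dx":0,"dy":0,"dz":-0.03,"turn":0},
  {"hand":0,"dx":0,"dy":0,"dz":-0.04,"turn":0},
  {"hand":0,"dx":0,"dy":0,"dz":-0.04,"turn":0},
  {"hand":0,"dx":0.03,"dy":0,"dz":-0.02,"turn":0},
  {"hand":0,"dx":0.04,"dy":0,"dz":0,"turn":0},
  {"hand":0,"dx":0.04,"dy":0,"dz":0,"turn":0},
  {"hand":0,"dx":0.04,"dy":0,"dz":0,"turn":0},
  {"hand":0,"dx":0,"dy":0,"dz":0,"turn":0},
  {"hand":0,"dx":0,"dy":0,"dz":0,"turn":0},
])

```text
time: 24.0
tool_pos: [0.4204, -0.0602, 0.2084]
ee_rot: [3.136, -0.008, -3.098]
force: [0.4, 0.5, 0.4]
grip_width: -0.0001
```

Run:
```python
from h import *
c=cam('top');s=cam('side')
for n in('flap_edge','flap_hinge'):
    u=[arm.mark_of(n,x) for x in('top','side')]
    if u[0] and u[1]: print(n,tri(c,u[0][0]['uv'],s,u[1][0]['uv']))
    elif u[1]: print(n,atz(s,u[1][0]['uv'],.068))
for n in ('finial','glue','brush_tin','screwdriver'):
    for m in arm.mark_of(n,'side')[:1]: print(n,atz(s,m['uv'],0))
b=s['frame'][140:390,140:420]
cv2.imwrite('pics/a7.png',cv2.resize(b,None,fx=2.4,fy=2.4,interpolation=2)[:,:,::-1])
```

```text
flap_edge (array([ 0.57403458, -0.06709796,  0.0650261 ]), np.float64(0.014804105193655576))
flap_hinge (array([0.56219406, 0.0849068 , 0.07933585]), np.float64(0.012840127967687782))
finial [7.62291379e-01 6.97930225e-02 1.11022302e-16]
glue [0.6811949  0.38151211 0.        ]
brush_tin [0.50696955 0.3850964  0.        ]
screwdriver [ 0.71681128 -0.25213258  0.        ]
```

View pics/a7.png

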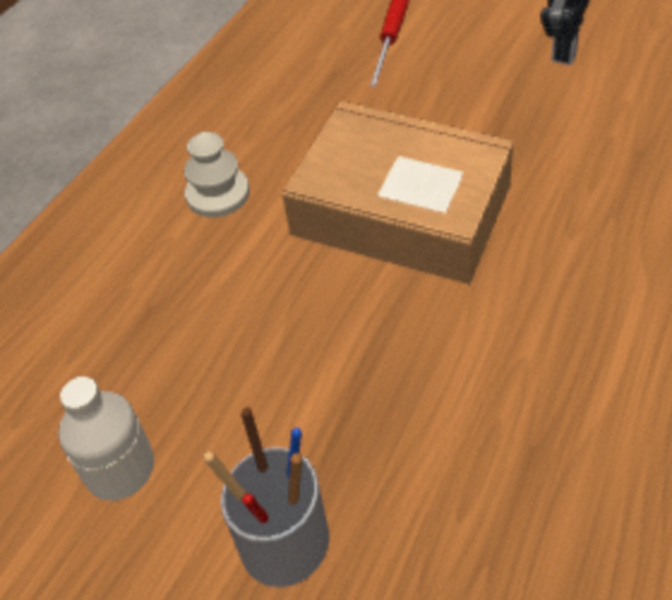

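The flap lies level and shut with nothing touching it, and all four bystanders are in place. Handing the job in.

```bash
python3 -c "
from plant import arm
print(arm.sign_off())"
```

```text
the job is handed in; nothing more can be done
None
```

The grey tool is in the carton, lying in both rib gaps, and the flap is snapped shut. I handed the job in at about 25 s of the 64 s allowed; no verdict came back.

- **Tool:** before closing, the top picture showed it lying in both gaps. Its origin was measured at (0.570, 0.009), against my estimate of the carton's centre at (0.569, 0.008). I could not see it again once the flap was shut.
- **Flap:** I swung it over with the shut fingers and pressed at mid-length until it met a hard stop at z about 0.070 m. That press reached about 28 N, well over the 3–10 N a snap needs but within the limits. After I lifted away it stayed level, with its free edge at z about 0.065 m. The tab lip can't be seen when the flap is shut, so I'm inferring it caught from the flap staying down.
- **Bystanders:** the finial, by the detector, reads 14 mm from its first reading, within detector scatter. The other three agree to within 8 mm. In the pictures all four stand where they were.
- **What went wrong:** early on I misjudged the direction of the last joint's turn, so the arm ran into its joint limits and tilted across the scene. I levelled it again in free space; the pictures showed nothing disturbed.
- **Disagreement:** in the last check the two cameras' sight lines missed each other by 13–15 mm at the flap's edge and hinge, so those heights are rough.

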